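Hang the cocoa stencil on the carousel's empty hook

ROBOT

A 6-joint arm with a two-finger parallel gripper is mounted at the origin on a cart in front of the work surface, level with it; the furniture and walls round the work are solid. World frame = base frame: x ahead of the robot, y to its left, z up, the work surface at z = 0. Lengths are in mm, angles in rad, forces in N, time in s.
With the tool pointing down it reaches from about 275 to 1000 mm from the base axis. Payload 8.4 kg.
Tool frame: the origin (TCP) lies at the very end of the fingers, on their centre line; the grasp point (between the pads) lies 19 mm behind it; z points along the fingers, y is the line along which they close (so a half turn about z gives the same grasp; the last joint's range is limited). The gripper opens to 85 mm and grips with 20 to 120 N. Pads are 22 mm wide; open, the fingers measure 114 mm over their backs; the gripper's body (76 mm by 85 mm) begins 54 mm behind the grasp point. The pads swing forward as they close: fully open they stand 13 mm farther back than shut.
Start: joints at [-1.279, 0.353, 1.633, -0, 1.155, -0.002], TCP at [180.993, -598.222, 206.481] pointing down, gripper open.
Joint ranges: [-2.63, 2.63], [-0.92, 2.1], [0.06, 2.66], [-1.3, 4.44], [0, 2.69], [-3.02, 3.02]. Speed limits (rad/s): [2.22, 2.22, 2.79, 3.14, 3.14, 3.14].

INTERFACE

Orientations are given as [roll, pitch, yaw] about the fixed x, y, z axes, in that order (R = Rz(yaw) Ry(pitch) Rx(roll)).
In Python, from rig import sensors, grab_frame, camera_params, order gives the robot as it stands. The module is installed in compiled form; this text tells all that it offers.
- The arm moves only by the tool move_arm, never from a script. Its argument "motion" is a list of rows, each a list of 7 numbers: the turn, a rotation vector about the tool's x, y, z in fractions of the full range, 1 being 2 rad, then the shift along the tool's x, y, z in fractions of the full range, 1 being 40 cm, then the finger opening in m, from 0 to 0.0854. A call has 1 to 8 rows; each row is the pose to reach, as a shift and turn from the pose commanded when the call began, along the tool's axes at that moment; what a row does not reach only later rows make up. A row lasts 1/8 s, in which the tool goes at most 62.5 mm and 10.7 degrees, less where a joint would pass 70% of its speed; a pose out of reach is approached as far as the arm can. A shift or turn number past 1, either way, is cut back to 1. A call with a gripper value outside its range is refused whole. The fingers move at their own pace and stop on an object; "grip_force" is the grip in N (left out, the last holds). Time passes only in rows, so rows that repeat a pose let the fingers close. It gives the time, the measured TCP pose, the force, the opening and the grip force at its end, in the units of the state.
- sensors.sense(): the state, without advancing time (a new reading comes with each control period).
- grab_frame(name): name is "scene" or "top"; returns (picture, depth): 480x640x3 uint8, red, green, blue; 480x640 float32, mm along the optical axis (not along the pixel's ray), 0 where there is no reading.
- camera_params(name): a dict with "camera_matrix" (3x3 intrinsics, pixels), "world_from_camera" (4x4, takes a point from camera to world coordinates). Camera axes: x right, y down, z forward; pixel columns grow to the right and rows downward; lengths in mm; the calibration is good to about 2 mm. A picture is of the moment at which its call begins. camera_params takes no time and is no camera call.
- order.sign_off(): hands the job in; it is judged then, once.
The state is a dict: "clock": time; "qpos": joint angles; "qvel": joint speeds; "joint_efforts": joint torques, N m; "eef_pos": TCP position; "tcp_rot": TCP orientation; "contact_force": force on the tool from outside, world axes, zero at the start; "wrist_torque": the same for the moment, N m; "opening": opening from 0.0 (shut) to 1.0 (fully open); "grasp_force": force on a finger pad.
Only numpy, scipy, OpenCV 4.12 (cv2) and the standard library are available. Lean on these libraries where they do the work, as an engineer would, in place of code of your own. Each camera call takes 0.05 s, during which the arm holds its last target. There are 200 camera calls.

TASK

Turn the stencil carousel until its empty hook points straight out of the front of the stand, and only then take the loose cocoa stencil out of the drying block and hang it by its eye on that hook, behind the raised tip, so that it hangs freely upright. The springy hook is clamped at a different height each time, so feel for it gently: do not bend it, spin the carousel or jam the stencil against anything on it, and leave the other things on the counter where they are.

Things in the scene. Friction and masses are not known exactly. Their poses are not given: they have to be found in the camera images.
- stand: fixed metal foot of the carousel, 170 mm across and 12 tall, with a post. Origin on the carousel's axis at the counter top. Its -x axis is the FRONT, marked by a short tongue that sticks out of the foot; it roughly faces the robot.
- carousel (a joint): turning angle of the carousel on the post, rad, counterclockwise seen from above, from -0.4 to 6.7 (stops). At 0 and again at 6.283 the empty hook points straight out of the front (along the stand's -x). The pivot is stiff: about 0.2 N m of friction; it stays where it is left.
- drum (a point): centre of the top of the carousel, a wooden drum of radius 45 on the axis, 105 to 200 mm above the counter. Five wire hooks 72 deg apart stick out of it radially; four carry a stencil each (fixed to the carousel, 70 mm from the axis, caps up to 188 mm above the counter), the fifth is empty.
- slot (a point): point on the drum's side (45 mm from the axis, 140 above the counter) at the foot of the empty hook's guide; turns with the carousel, whose -x axis points outward along the hook. The hook is clamped on the guide at a height that differs every time: its straight wire lies 0 to 30 mm above this point, no reading tells where; it has to be felt for (or seen).
- hook (a joint): how far the empty hook is pushed up (+) or down (-) from its clamped height, m; 0 unloaded. It springs, 3 N per mm; more than 5 mm (15 N) bends it for good. Wire 5 mm thick: straight and level from the drum to 82 mm from the axis, then bent upward, its tip's middle 94 mm from the axis and 6 mm higher than the straight part's.
- knob (a point): top centre of the upright round steel knob on top of the carousel, 16 mm in diameter, 41 mm high (200 to 241 mm above the counter), 34 mm from the axis on the far side from the empty hook; goes round with the carousel, to turn it by, and spins freely on its own pin, so it can be held without turning the wrist.
- block: fixed wooden drying block, 60 x 100 x 38 mm (x, y, z), origin under its centre; a slot 7 x 75 mm, 30 deep, runs along its y axis, where the loose stencil stands.
- stencil: the loose cocoa stencil, 90 g: a flat steel plate 70 wide (its y), 72 tall, 4 thick (its x), then a 16 mm wide neck, a ring with an eye and a black cap on top. Origin in the middle of its lower edge, z up to the cap; total height 144. It stands upright in the block at the start, with a little play. Either face may point to the carousel.
- eye (a point): centre of the stencil's eye, 97 mm above its lower edge; hole 16 mm across, along the stencil's x; ring 24 mm outside, 5 thick. Hanging, the top of the eye rests on the wire: this point is 5.5 mm below the wire's middle. Straight wire and raised tip both pass through the level eye when this point is 3 mm above the straight wire's middle (2.5 mm to spare).
- cap (a point): point to grip: 131 mm above the stencil's lower edge, in its black cap, which is 12 (stencil x) x 26 (stencil y) x 36 mm tall (108 to 144). Grip the 26 mm width, so that the fingers stand either side of the hook.
- cocoa: bystander, not to be disturbed: loose spice jar with a black cap, 41 mm wide, 105 tall; origin under its centre
- cinnamon: bystander, not to be disturbed: loose spice jar with a black cap, 41 mm wide, 105 tall; origin under its centre
- order_pad: bystander, not to be disturbed: loose blue notebook, 130 x 79 x 14; origin under its centre
- teaspoon: bystander, not to be disturbed: loose teaspoon, 135 long; origin under its centre
- snack_bar: bystander, not to be disturbed: loose wrapped snack bar, 159 x 52 x 14; origin under its centre
- service_bell: bystander, not to be disturbed: desk bell, 85 wide, 61 tall; origin under its centre
- card_terminal_1: bystander, not to be disturbed: card terminal, 169 x 76 x 50; origin under its centre

How it is judged:
By the outcome, as a careful person would: the job done as asked, in the order asked, and still so for the second after the job is handed in, with the robot touching nothing.
It also fails if it takes over 64 s, if anything falls off the work surface, if the arm or the gripper's body presses on something with over 40 N, if the wrist force passes 120 N, or if a joint passes its speed limit or range.

## Working session

There is one attempt and no reset: what is moved stays moved. The work goes in short steps, Python scripts to look and compute and a tool call to move; the robot and the scene stay as the last step left them, time stands still between calls to the robot, and variables do not carry over. Pictures are saved under pics/ and viewed, at most 10 in all, crops included, and the job is handed in when it is done.

Besides the shell and the picture viewer there is one more tool, called after ">>>" as name(argument=value, ...) on one line, values as JSON. move_arm: Moves the arm, as the interface text tells. Its arguments: {"type":"object","properties":{"motion":{"type":"array","items":{"type":"array","items":{"type":"number"}}},"grip_force":{"type":"number"}},"required":["motion"]}

```bash
mkdir -p pics; cat > h.py <<'E'
import numpy as np, cv2
from rig import sensors, grab_frame, camera_params, order
def grab(n,save=None):
    im,d=grab_frame(n)
    if save: cv2.imwrite('pics/'+save,im[:,:,::-1]); np.savez('pics/'+save[:-4]+'.npz',im=im,d=d)
    return im,d
def pts(n,d):
    c=camera_params(n);K=c['camera_matrix'];T=c['world_from_camera']
    v,u=np.mgrid[0:d.shape[0],0:d.shape[1]]
    P=np.stack([(u-K[0][2])/K[0][0]*d,(v-K[1][2])/K[1][1]*d,d],-1)
    return P@np.array(T)[:3,:3].T+np.array(T)[:3,3]
def ray(n,u,v,z):
    c=camera_params(n);K=np.array(c['camera_matrix']);T=np.array(c['world_from_camera'])
    r=T[:3,:3]@np.linalg.solve(K,[u,v,1]);o=T[:3,3]
    return o+r*(z-o[2])/r[2]
E
python3 - <<'E'
from h import *
for n in('scene','top'):
    grab(n,n+'0.png');c=camera_params(n);print(np.round(c['camera_matrix'],1),np.round(c['world_from_camera'],3))
s=sensors.sense()
for k in s: print(k,np.round(s[k],4))
E
```

```text
[[622.3   0.  319.3]
 [  0.  622.3 236. ]
 [  0.    0.    1. ]] [[-5.980000e-01 -6.110000e-01  5.190000e-01 -2.870780e+02]
 [-8.010000e-01  4.490000e-01 -3.960000e-01  5.630430e+02]
 [ 9.000000e-03 -6.520000e-01 -7.580000e-01  1.291742e+03]
 [ 0.000000e+00  0.000000e+00  0.000000e+00  1.000000e+00]]
[[574.7   0.  314.7]
 [  0.  574.7 241.3]
 [  0.    0.    1. ]] [[ 6.000000e-03 -9.870000e-01  1.590000e-01  2.254240e+02]
 [-1.000000e+00 -6.000000e-03  3.000000e-03 -1.981800e+01]
 [-2.000000e-03 -1.590000e-01 -9.870000e-01  1.794627e+03]
 [ 0.000000e+00  0.000000e+00  0.000000e+00  1.000000e+00]]
clock 0.1
qpos [-1.2794  0.3536  1.6341  0.      1.1552 -0.0024]
qvel [-0.0013 -0.0019 -0.0021  0.0004  0.0014  0.0006]
joint_efforts [-3.00000e-04 -6.06360e+01 -3.42821e+01  0.00000e+00  3.90000e-03
 -0.00000e+00]
eef_pos [ 180.8995 -597.7565  205.816 ]
tcp_rot [-3.1403 -0.      0.2938]
contact_force [-0.409  -0.5486  0.5997]
wrist_torque [-0.0093  0.0649 -0.0242]
grasp_force 0.0
opening 1.0003
```

View pics/scene0.png

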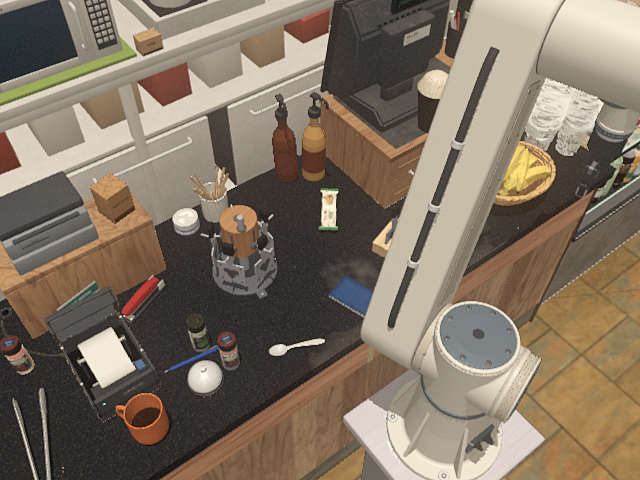

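View pics/top0.png

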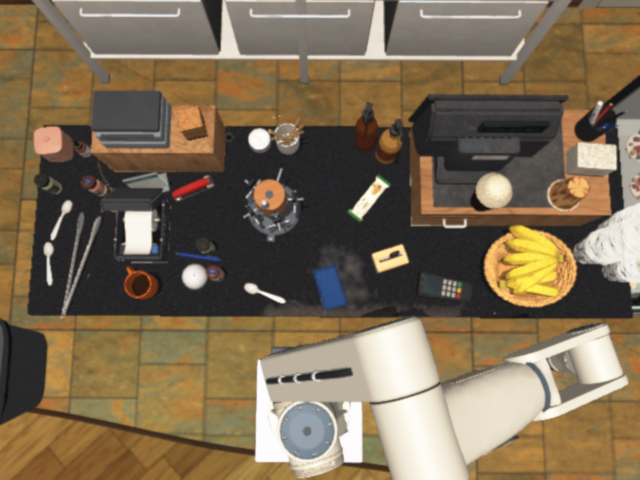

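The scene view shows the carousel near (243,250). In the top view the carousel is near (271,208), with the drying block and its stencil at (390,258). The knob is a grey dot at about (268,185). I'll zoom in on both.

```bash
python3 - <<'E'
from h import *
a=np.load('pics/top0.npz');b=np.load('pics/scene0.npz')
f=lambda im,x0,y0,w,h,s:cv2.resize(im[y0:y0+h,x0:x0+w,::-1],(int(w*s),int(h*s)),interpolation=cv2.INTER_CUBIC)
A=f(a['im'],236,165,80,80,4.8);B=f(a['im'],365,235,50,50,4);C=f(b['im'],200,195,85,110,5)
cv=np.zeros((600,800,3),np.uint8);cv[:384,:384]=A;cv[390:590,:200]=B;cv[:550,370:795]=C
cv2.imwrite('pics/z0.png',cv)
P=pts('top',a['d'])
# block top region
for n,(q,(x0,y0,x1,y1)) in {'block':(P,(365,240,415,276)),'car':(P,(240,170,305,245))}.items():
    R=q[y0:y1,x0:x1];z=R[...,2]
    print(n,np.percentile(z,[1,50,99]))
R=P[240:276,365:415].reshape(-1,3)
m=(R[:,2]>31)&(R[:,2]<45); r=cv2.minAreaRect(R[m][:,:2].astype(np.float32));print('block',m.sum(),r)
m=(R[:,2]>100)
print('cap',m.sum(),R[m].mean(0),R[m][:,2].max(),cv2.minAreaRect(R[m][:,:2].astype(np.float32)))
R=P[170:245,236:310].reshape(-1,3)
m=(R[:,2]>193)&(R[:,2]<207);print('drum',m.sum(),R[m].mean(0),cv2.minEnclosingCircle(R[m][:,:2].astype(np.float32)))
m=(R[:,2]>222);print('knob',m.sum(),R[m].mean(0),R[m][:,2].max())
Q=pts('scene',b['d'])[195:305,200:285].reshape(-1,3)
m=(Q[:,2]>193)&(Q[:,2]<207);print('drum s',m.sum(),Q[m].mean(0),cv2.minEnclosingCircle(Q[m][:,:2].astype(np.float32)))
m=(Q[:,2]>222)&(Q[:,2]<250);print('knob s',m.sum(),Q[m].mean(0))
m=(Q[:,2]>7)&(Q[:,2]<16);
np.save('pics/foot.npy',Q[m]);print('foot',m.sum(),cv2.minEnclosingCircle(Q[m][:,:2].astype(np.float32)))
E
```

```text
block [ -9.3202487    3.96780937 155.65829624]
car [ -9.08848106   7.24317738 216.17741955]
block 474 ((457.5499572753906, -246.73509216308594), (60.22737503051758, 100.92890930175781), 17.35894012451172)
cap 64 [ 416.50684463 -205.90642619  429.37907184] 1794.6274328294437 ((349.2138366699219, -134.25755310058594), (18.385738372802734, 336.66497802734375), 44.12198257446289)
drum 674 [616.82350149 115.18391837 199.98047628] ((614.5389404296875, 102.82318115234375), 58.53925323486328)
knob 51 [436.43009339  66.5882388  879.18788263] 1794.6274328294437
drum s 785 [616.56846353 116.88644229 200.98239185] ((619.5465087890625, 114.19313049316406), 47.627593994140625)
knob s 60 [584.32618685 127.04795337 236.76624253]
foot 1162 ((678.21240234375, 76.78791809082031), 208.45252990722656)
```

View pics/z0.png

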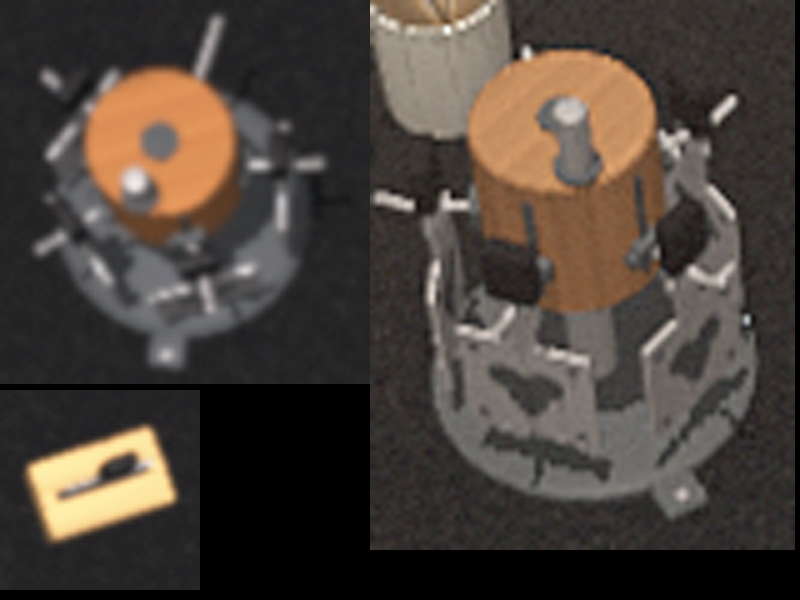

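The zooms show the tongue at top px (270.8,237.9) and scene px (262.6,293.6). The bare hook's tip is at top px (280.8,169), on the far side. The knob is at the front-left, and the cap is at top px (395.5,253).

```bash
python3 - <<'E'
from h import *
a=np.load('pics/top0.npz');b=np.load('pics/scene0.npz')
print('tongue',ray('top',270.8,237.9,8),ray('scene',262.6,293.6,8))
for z in (155,165,180):print('tip',z,ray('top',280.8,169,z),ray('scene',200+(733-370)/5,195+100/5,z))
print('knob top',ray('top',236+133/4.8,165+178/4.8,241),ray('scene',200+(573-370)/5,195+108/5,241))
print('pin', ray('top',236+159/4.8,165+140/4.8,200),'captop',ray('top',395.5,253,144))
for n,D,(x0,y0,x1,y1) in(('top',a,(365,235,415,280)),('top',a,(236,165,310,245)),('scene',b,(200,195,285,305))):
    im=D['im'][y0:y1,x0:x1].reshape(-1,3).astype(int);d=D['d'];R=pts(n,d)[y0:y1,x0:x1].reshape(-1,3)
    ok=d[y0:y1,x0:x1].ravel()>0;im=im[ok];R=R[ok]
    if x0==365:
        m=R[:,2]>105;print('cap',m.sum(),R[m].mean(0),R[m].min(0),R[m].max(0))
        continue
    w=(im[:,0]-im[:,2]>50)&(abs(R[:,2]-200)<4)
    print(n,'drumtop',w.sum(),R[w].mean(0),cv2.minEnclosingCircle(R[w][:,:2].astype(np.float32)),cv2.minAreaRect(R[w][:,:2].astype(np.float32)))
    m=(abs(R[:,2]-240)<6);print('knobtop',m.sum(),R[m].mean(0))
    m=(abs(R[:,2]-12)<5)&(np.hypot(R[:,0]-617,R[:,1]-115)<120);q=R[m];r=np.hypot(q[:,0]-617,q[:,1]-115)
    print('foot far',q[r>91].mean(0),(r>91).sum())
E
```

```text
tongue [523.10128428 123.82519678   8.        ] [522.87345432 122.40335168   8.        ]
tip 155 [704.83091823  86.22889889 155.        ] [614.7224394  21.7736714 155.       ]
tip 165 [701.90703834  85.58212163 165.        ] [606.78923529  26.53525331 165.        ]
tip 180 [697.52121851  84.61195574 180.        ] [594.88942911  33.67762616 180.        ]
knob top [584.7215394  126.55267498 241.        ] [585.61878901 124.42100194 241.        ]
pin [617.3824979  115.44531372 200.        ] captop [ 458.09538297 -249.47624173  144.        ]
cap 53 [ 456.16564143 -244.52845376  146.02563843] [ 449.07382008 -258.90791361  108.96628977] [ 465.75685707 -233.07115336  160.11959442]
top drumtop 470 [618.69527869 114.84020132 199.89393271] ((616.3350219726562, 116.14867401123047), 45.33308029174805) ((616.7421875, 117.20245361328125), (88.25224304199219, 86.15314483642578), 89.16969299316406)
knobtop 22 [585.28217414 128.10363696 240.11720229]
foot far [601.28423273 116.71110442   9.0241784 ] 123
scene drumtop 601 [618.49156297 116.29970787 200.60714445] ((618.354248046875, 115.2263412475586), 46.3421516418457) ((618.1107788085938, 115.15492248535156), (87.56672668457031, 89.43447875976562), 68.31083679199219)
knobtop 39 [584.96205627 126.43265264 240.40516067]
foot far [572.2943039  148.44488378   8.82139349] 76
```

The rows are not in the units I measure in: shifts go in shares of 40 cm and turns go in shares of 2 rad. I convert before sending: 0.295 m is 0.7375, -0.274 m is -0.685, 0.05 rad is 0.025.

>>> move_arm(motion=[[0,0,0.025,0.05,-0.05,-0.1,0.06],[0,0,0.05,0.15,-0.14,-0.15,0.06],[0,0,0.075,0.25,-0.2325,-0.2,0.06],[0,0,0.1,0.35,-0.325,-0.25,0.06],[0,0,0.125,0.45,-0.4175,-0.31,0.06],[0,0,0.147,0.55,-0.51,-0.31,0.06],[0,0,0.147,0.65,-0.6025,-0.31,0.06],[0,0,0.147,0.7375,-0.685,-0.31,0.06]])

```text
clock: 1.1
eef_pos: [384.5, -248.7, 330.4]
tcp_rot: [-3.142, -0.0, 0.0]
contact_force: [0.7, -0.8, 0.5]
opening: 0.701
grasp_force: 0.0
```

To row units: -0.377 m is -0.9425, -0.352 m is -0.88.

>>> move_arm(motion=[[0,0,0,0.0675,-0.125,0,0.05],[0,0,0,0.1375,-0.2575,0,0.05],[0,0,0,0.2075,-0.39,0,0.05],[0,0,0,0.2775,-0.5225,0,0.05],[0,0,0,0.3475,-0.655,0,0.05],[0,0,0,0.4125,-0.775,0,0.05],[0,0,0,0.47,-0.88,0.05,0.05],[0,0,0,0.5025,-0.9425,0.125,0.05]])

```text
clock: 2.1
eef_pos: [586.2, 128.7, 280.1]
tcp_rot: [-3.141, -0.001, 0.001]
contact_force: [0.4, 0.3, 0.1]
opening: 0.585
grasp_force: 0.0
```

```bash
python3 - <<'E'
from h import *
print(sensors.sense()['eef_pos'],sensors.sense()['qpos'])
for n in('scene','top'):
    im,d=grab(n,n+'1.png')
    P=pts(n,d);ok=(d>0)&(abs(P[...,0]-457)<50)&(abs(P[...,1]+247)<70)
    m=ok&(abs(P[...,2]-38)<4);print(n,'block',m.sum(),cv2.minAreaRect(P[m][:,:2].astype(np.float32)))
    m=ok&(P[...,2]>104)&(P[...,2]<150);v,u=np.nonzero(m)
    print('cap',m.sum(),P[m].mean(0),P[m].min(0),P[m].max(0),u.min(),u.max(),v.min(),v.max())
    t=ok&(P[...,2]>140)&(P[...,2]<149)
    if t.sum()>4: print('captop',t.sum(),P[t].mean(0),cv2.minAreaRect(P[t][:,:2].astype(np.float32)))
    m=(d>0)&(np.hypot(P[...,0]-617.5,P[...,1]-115.7)<220)&(P[...,0]>690)&(P[...,2]<400);print('behind max z',P[m][:,2].max(),P[m][P[m][:,2].argmax()])
a=np.load('pics/scene1.npz')['im'];b=np.load('pics/top1.npz')['im']
v=np.zeros((600,800,3),np.uint8)
v[:600,:400]=cv2.resize(a[190:310,350:430,::-1],(400,600),interpolation=cv2.INTER_CUBIC)
v[:400,400:]=cv2.resize(b[233:283,365:415,::-1],(400,400),interpolation=cv2.INTER_CUBIC)
cv2.imwrite('pics/z1.png',v)
E
```

```text
[586.24421497 128.74927727 280.13787051] [2.13553977e-01 2.53150904e-01 1.60535441e+00 2.24939802e-04
 1.28159955e+00 1.78296730e+00]
scene block 0 ((0.0, 0.0), (0.0, 0.0), 0.0)<stdin>:8: RuntimeWarning: Mean of empty slice.
  ret = um.true_divide(
Traceback (most recent call last):
ValueError: zero-size array to reduction operation minimum which has no identity
```

To row units: 0.068 m is 0.17, 0.062 m is 0.155.

>>> move_arm(motion=[[0,0,0,0,0,0.05,0.05],[0,0,0,0,0,0.1125,0.05],[0,0,0,0,0,0.155,0.05],[0,0,0,0,0,0.17,0.05],[0,0,0,0,0,0.17,0.02],[0,0,0,0,0,0.17,0.008],[0,0,0,0,0,0.17,0.008],[0,0,0,0,0,0.17,0.008]], grip_force=30)

```text
clock: 3.15
eef_pos: [585.7, 126.7, 213.4]
tcp_rot: [-3.141, -0.002, -0.0]
contact_force: [0.0, 1.3, 5.7]
opening: 0.149
grasp_force: 29.6
```

To row units: 0.0227 m is 0.0568, -0.022 m is -0.055.

>>> move_arm(motion=[[0,0,0,0.004,-0.0095,0,0.008],[0,0,0,0.0088,-0.0185,0,0.008],[0,0,0,0.0148,-0.0268,0,0.008],[0,0,0,0.0218,-0.0345,0,0.008],[0,0,0,0.0295,-0.041,0,0.008],[0,0,0,0.038,-0.0468,0,0.008],[0,0,0,0.0473,-0.0515,0,0.008],[0,0,0,0.0568,-0.055,0,0.008]])

```text
clock: 4.15
eef_pos: [606.9, 148.1, 213.3]
tcp_rot: [3.141, 0.002, -0.0]
contact_force: [-7.0, -2.3, 10.3]
opening: 0.149
grasp_force: 30.4
```

```bash
python3 - <<'E'
from h import *
s=sensors.sense();print(s['eef_pos'],s['opening'],s['contact_force'])
im,d=grab('top','top2.png');im2,_=grab('scene','scene2.png')
v=np.zeros((480,800,3),np.uint8)
v[:480,:400]=cv2.resize(im[165:245,236:303,::-1],(400,480),interpolation=cv2.INTER_CUBIC)
v[:480,400:]=cv2.resize(im2[190:305,195:290,::-1],(400,480),interpolation=cv2.INTER_CUBIC)
cv2.imwrite('pics/z2.png',v)
E
```

```text
[606.92956902 148.14825589 213.3022628 ] 0.14879634850302537 [-6.98595335 -2.32736955 10.33408545]
```

View pics/z2.png

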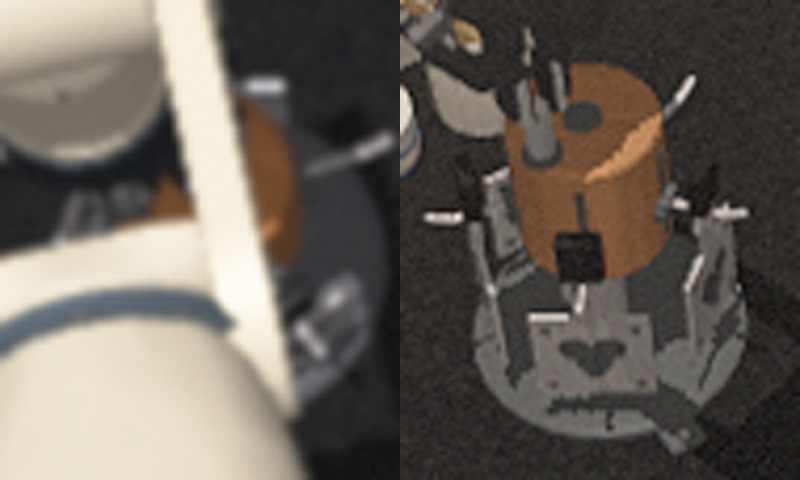

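The gripper holds the knob and the carousel follows. The bare hook, with its raised tip, is now on the right, running from about (310,170) to (390,145) in the left crop.

To row units: 0.0315 m is 0.0788, 0.0281 m is 0.0703.

>>> move_arm(motion=[[0,0,0,0.0103,-0.0023,0,0.008],[0,0,0,0.0205,-0.0035,0,0.008],[0,0,0,0.031,-0.0033,0,0.008],[0,0,0,0.0415,-0.0018,0,0.008],[0,0,0,0.0515,0.0008,0,0.008],[0,0,0,0.0613,0.0048,0,0.008],[0,0,0,0.0703,0.0098,0,0.008],[0,0,0,0.0788,0.016,0,0.008]])

```text
clock: 5.25
eef_pos: [638.7, 142.9, 213.3]
tcp_rot: [-3.14, 0.001, -0.0]
contact_force: [-5.1, 3.9, 8.2]
opening: 0.147
grasp_force: 30.1
```

To row units: 0.0291 m is 0.0728, 0.025 m is 0.0625.

>>> move_arm(motion=[[0,0,0,0.0075,0.007,0,0.008],[0,0,0,0.0143,0.0148,0,0.008],[0,0,0,0.0198,0.0235,0,0.008],[0,0,0,0.0245,0.0325,0,0.008],[0,0,0,0.028,0.0423,0,0.008],[0,0,0,0.0303,0.0523,0,0.008],[0,0,0,0.0313,0.0625,0,0.008],[0,0,0,0.031,0.0728,0,0.008]])

```text
clock: 6.25
eef_pos: [651.9, 114.4, 213.4]
tcp_rot: [-3.139, -0.001, -0.0]
contact_force: [-1.9, 6.6, 5.5]
opening: 0.15
grasp_force: 29.9
```

```bash
python3 - <<'E'
from h import *
s=sensors.sense();print(s['eef_pos'],s['opening'],s['contact_force'],s['grasp_force'])
im,d=grab('top','top3.png');im2,d2=grab('scene','scene3.png')
v=np.zeros((480,800,3),np.uint8)
v[:480,:400]=cv2.resize(im[165:245,236:303,::-1],(400,480),interpolation=cv2.INTER_CUBIC)
v[:480,400:]=cv2.resize(im2[190:305,195:290,::-1],(400,480),interpolation=cv2.INTER_CUBIC)
cv2.imwrite('pics/z3.png',v)
E
```

```text
[651.94959997 114.38606659 213.43822464] 0.14961637815862286 [-1.94915639  6.59770574  5.47950763] 29.852662682533264
```

View pics/z3.png

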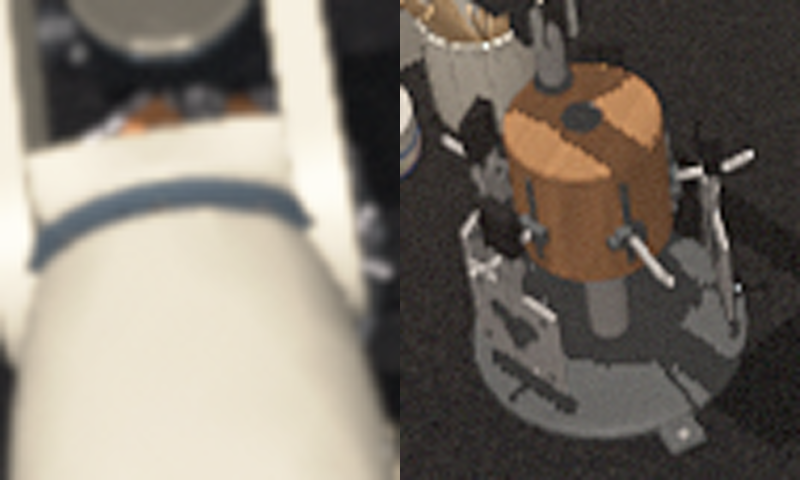

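>>> move_arm(motion=[[0,0,0,0,0.003,0,0.008],[0,0,0,0,0.0035,0,0.008],[0,0,0,0,0.0035,0,0.008],[0,0,0,0,0.0035,0,0.05],[0,0,0,0,0.0035,0,0.05],[0,0,0,0,0.0035,0,0.05],[0,0,0,0,0.0035,-0.075,0.05],[0,0,0,0,0.0035,-0.225,0.05]])

```text
clock: 7.35
eef_pos: [650.1, 111.0, 300.5]
tcp_rot: [3.14, 0.006, -0.0]
contact_force: [1.2, 0.0, 0.7]
opening: 0.586
grasp_force: 0.0
```

To row units: 0.36 m is 0.9, 0.34 m is 0.85.

>>> move_arm(motion=[[0,0,0,-0.0375,0.075,-0.05,0.05],[0,0,0,-0.1125,0.2,-0.05,0.05],[0,0,0,-0.1875,0.3325,-0.05,0.05],[0,0,0,-0.2625,0.465,-0.05,0.05],[0,0,0,-0.3375,0.5975,-0.05,0.05],[0,0,0,-0.4125,0.73,-0.05,0.05],[0,0,0,-0.4875,0.85,-0.05,0.05],[0,0,0,-0.5125,0.9,-0.05,0.05]])

```text
clock: 8.35
eef_pos: [444.7, -250.7, 322.6]
tcp_rot: [3.141, 0.0, -0.003]
contact_force: [0.1, -0.2, -0.1]
opening: 0.586
grasp_force: 0.0
```

```bash
python3 - <<'E'
from h import *
s=sensors.sense();print(s['eef_pos'],s['opening'],s['contact_force'])
im,d=grab('top','top4.png');im2,d2=grab('scene','scene4.png')
for n,I,D in(('top',im,d),('scene',im2,d2)):
    P=pts(n,D)
    m=(D>0)&(np.hypot(P[...,0]-617,P[...,1]-115)<55)&(abs(P[...,2]-200)<4)&(I[...,0].astype(int)-I[...,2]>40)
    print(n,'drum',m.sum(),cv2.minEnclosingCircle(P[m][:,:2].astype(np.float32)))
    m=(D>0)&(np.hypot(P[...,0]-617,P[...,1]-115)<60)&(abs(P[...,2]-240)<5);v,u=np.nonzero(m)
    print('knob',m.sum(),P[m].mean(0),u.mean(),v.mean())
v=np.zeros((560,800,3),np.uint8)
v[:480,:400]=cv2.resize(im[165:245,236:303,::-1],(400,480),interpolation=cv2.INTER_CUBIC)
v[:560,400:]=cv2.resize(im2[193:305,205:285,::-1],(400,560),interpolation=cv2.INTER_CUBIC)
cv2.imwrite('pics/z4.png',v)
E
```

```text
[ 444.69737516 -250.7425884   322.59452635] 0.5856932892256519 [ 0.11243962 -0.23692898 -0.09287291]
top drum 477 ((616.3637084960938, 116.57405853271484), 44.97128677368164)
knob 18 [650.66621799 113.98543287 239.90889025] 268.72222222222223 179.11111111111111
scene drum 613 ((617.1202392578125, 114.9408187866211), 46.220829010009766)
knob 36 [651.14218809 112.72190129 240.44807177] 230.0 198.0
```

View pics/z4.png

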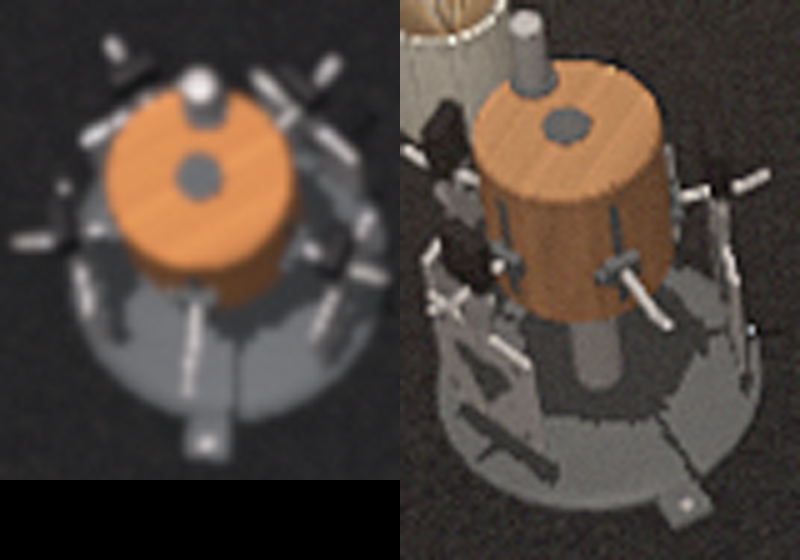

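The hook now points to the front. In the top crop the wire runs from (196,300) to (190,393) and the tongue mark is at (208,441). In the scene crop the wire runs from (622,265) to the tip at (668,325) and the mark is at (686,505). I'll triangulate the hook and re-measure the block.

```bash
python3 - <<'E'
from h import *
T=lambda u,v:(236+u*67/400,165+v/6); S=lambda u,v:(205+(u-400)/5,193+v/5)
print('mark',ray('top',*T(208,441),12),ray('scene',*S(686,505),12))
print('pin',ray('top',*T(198,175),200),ray('scene',*S(567,125),200))
print('knob',ray('top',*T(198,86),241),ray('scene',*S(526,22),241))
for z in (140,145,150,155,160,165): print(z,ray('top',*T(190,390),z)[:2],ray('scene',*S(667,323),z)[:2],'base',ray('top',*T(195.5,305),z)[:2])
d=np.load('pics/scene4.npz')['d'];P=pts('scene',d)
for u,v in((628,270),(636,282),(645,294),(654,306),(662,316),(667,322)):
    a,b=S(u,v);q=P[int(b+.5),int(a+.5)];print((round(a),round(b)),q.round(1))
# block from initial top
D=np.load('pics/top0.npz');I,d=D['im'],D['d'];P=pts('top',d)
ok=(d>0)&(abs(P[...,0]-457)<50)&(abs(P[...,1]+247)<70)
m=ok&(I.max(-1)<70)&(P[...,2]>30);v,u=np.nonzero(m);print('dark',m.sum(),np.c_[u,v,P[m].round(0)].astype(int).tolist()[:70])
E
```

```text
mark [520.52259252 123.3431812   12.        ] [519.91843432 125.25895068  12.        ]
pin [617.38312087 115.33134808 200.        ] [618.92814235 113.89653684 200.        ]
knob [649.73805411 112.64319924 241.        ] [652.04970732 111.560435   241.        ]
140 [524.49388454 122.34288898] [532.6612976  118.35110263] base [566.79446906 120.43567963]
145 [523.59014534 121.91330174] [529.10260342 120.28162009] base [565.76290476 120.01185566]
150 [522.68640614 121.48371451] [525.54390924 122.21213754] base [564.73134046 119.58803168]
155 [521.78266695 121.05412728] [521.98521505 124.14265499] base [563.69977616 119.16420771]
160 [520.87892775 120.62454005] [518.42652087 126.07317245] base [562.66821186 118.74038374]
165 [519.97518855 120.19495281] [514.86782668 128.0036899 ] base [561.63664756 118.31655976]
(251, 247) [569.6 115.3 141.3]
(252, 249) [558.8 118.9 146.8]
(254, 252) [551.1 118.6 142.9]
(256, 254) [540.3 119.6 146.9]
(257, 256) [531.6 122.2 149.9]
(258, 257) [525.3 123.3 153.3]
dark 24 [[396, 252, 461, -251, 147], [397, 252, 459, -252, 155], [394, 253, 457, -244, 153], [395, 253, 456, -246, 160], [396, 253, 456, -249, 155], [397, 253, 457, -253, 149], [391, 254, 454, -235, 152], [392, 254, 454, -238, 155], [393, 254, 454, -241, 153], [394, 254, 453, -243, 157], [395, 254, 455, -247, 149], [396, 254, 455, -251, 146], [397, 254, 454, -253, 152], [391, 255, 450, -235, 156], [392, 255, 450, -237, 159], [393, 255, 451, -241, 153], [394, 255, 451, -244, 153], [395, 255, 451, -246, 155], [396, 255, 454, -253, 132], [391, 256, 449, -236, 143], [392, 256, 450, -240, 139], [393, 256, 450, -243, 137], [394, 256, 452, -248, 124], [391, 257, 449, -239, 123]]
```

To row units: 0.202 m is 0.505, 0.19 m is 0.475, -0.303 rad is -0.1515.

>>> move_arm(motion=[[0,0,-0.075,0.0125,-0.0025,0.025,0.06],[0,0,-0.1515,0.025,-0.005,0.125,0.06],[0,0,-0.1515,0.025,-0.005,0.25,0.06],[0,0,-0.1515,0.025,-0.005,0.35,0.06],[0,0,-0.1515,0.025,-0.005,0.425,0.06],[0,0,-0.1515,0.025,-0.005,0.475,0.06],[0,0,-0.1515,0.025,-0.005,0.505,0.06],[0,0,-0.1515,0.025,-0.005,0.505,0.06]])

```text
clock: 9.45
eef_pos: [456.5, -245.8, 120.0]
tcp_rot: [-3.141, 0.001, 0.303]
contact_force: [-0.5, -0.3, -0.6]
opening: 0.701
grasp_force: 0.0
```

>>> move_arm(motion=[[0,0,0,0,0,0,0.035],[0,0,0,0,0,0,0.02],[0,0,0,0,0,0,0.015],[0,0,0,0,0,0,0.015]], grip_force=30)

```text
clock: 9.95
eef_pos: [457.4, -247.0, 121.4]
tcp_rot: [3.14, -0.001, 0.303]
contact_force: [0.3, -1.3, 5.8]
opening: 0.286
grasp_force: 29.7
```

To row units: -0.155 m is -0.3875, -0.14 m is -0.35.

>>> move_arm(motion=[[0,0,0,0,0,-0.0125,0.015],[0,0,0,0,0,-0.0375,0.015],[0,0,0,0,0,-0.075,0.015],[0,0,0,0,0,-0.1375,0.015],[0,0,0,0,0,-0.2125,0.015],[0,0,0,0,0,-0.2875,0.015],[0,0,0,0,0,-0.35,0.015],[0,0,0,0,0,-0.3875,0.015]])

```text
clock: 10.95
eef_pos: [456.9, -246.6, 277.6]
tcp_rot: [3.14, -0.002, 0.303]
contact_force: [0.8, 0.2, -1.7]
opening: 0.288
grasp_force: 29.6
```

To row units: -0.3456 m is -0.864, -0.335 m is -0.8375, 0.3815 rad is 0.1908.

>>> move_arm(motion=[[0,0,0.025,0.025,-0.0625,0,0.015],[0,0,0.05,0.075,-0.1875,0,0.015],[0,0,0.08,0.1325,-0.325,0,0.015],[0,0,0.11,0.1925,-0.475,0,0.015],[0,0,0.14,0.255,-0.625,0,0.015],[0,0,0.17,0.31,-0.76,0,0.015],[0,0,0.1908,0.3425,-0.8375,0,0.015],[0,0,0.1908,0.3525,-0.864,0,0.015]])

```text
clock: 11.95
eef_pos: [487.8, 127.2, 275.4]
tcp_rot: [3.142, 0.001, -0.076]
contact_force: [-0.7, -0.1, -1.6]
opening: 0.285
grasp_force: 29.8
```

To row units: 0.058 m is 0.145, 0.054 m is 0.135.

>>> move_arm(motion=[[0,0,0,0,0,0,0.015],[0,0,0,0.025,0,0,0.015],[0,0,0,0.0625,0,0,0.015],[0,0,0,0.105,0,0,0.015],[0,0,0,0.135,0,0,0.015],[0,0,0,0.145,0,0,0.015],[0,0,0,0.145,0,0.005,0.015],[0,0,0,0.145,0,0.01,0.015]])

```text
clock: 12.95
eef_pos: [545.5, 121.0, 271.2]
tcp_rot: [3.142, 0.0, -0.079]
contact_force: [-0.3, 1.0, -1.1]
opening: 0.291
grasp_force: 29.8
```

```bash
python3 - <<'E'
from h import *
s=sensors.sense();print(s['eef_pos'],s['tcp_rot'],s['contact_force'])
im,d=grab('top','top5.png');im2,d2=grab('scene','scene5.png')
v=np.zeros((560,800,3),np.uint8)
v[:480,:400]=cv2.resize(im[165:245,236:303,::-1],(400,480),interpolation=cv2.INTER_CUBIC)
v[:560,400:]=cv2.resize(im2[193:305,205:285,::-1],(400,560),interpolation=cv2.INTER_CUBIC)
cv2.imwrite('pics/z5.png',v)
print(sensors.sense()['contact_force'])
E
```

```text
[545.52398769 120.97100712 271.24604918] [ 3.14152454e+00  4.46227944e-04 -7.85098465e-02] [-0.26438033  1.02411135 -1.06977385]
[-0.07464668 -0.53117037 -1.14086981]
```

View pics/z5.png

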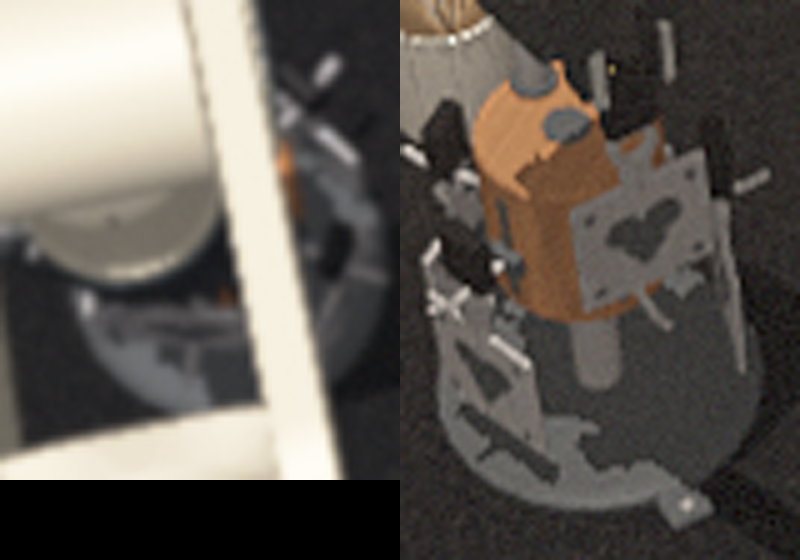

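The plate hangs level above the straight part of the wire, with its lower edge near (645,300) in the right crop and the hook tip at (668,325). Next I lower it gently to feel for the wire.

To row units: 0.01 m is 0.025, 0.0095 m is 0.0238.

>>> move_arm(motion=[[0,0,0,0,0,0.005,0.015],[0,0,0,0,0,0.01,0.015],[0,0,0,0,0,0.015,0.015],[0,0,0,0,0,0.02,0.015],[0,0,0,0,0,0.0213,0.015],[0,0,0,0,0,0.0225,0.015],[0,0,0,0,0,0.0238,0.015],[0,0,0,0,0,0.025,0.015]])

```text
clock: 14.05
eef_pos: [546.0, 120.9, 261.5]
tcp_rot: [-3.142, -0.0, -0.079]
contact_force: [-0.2, -1.2, -2.2]
opening: 0.291
grasp_force: 29.8
```

To row units: 0.001 m is 0.0025, 0.0005 m is 0.0013.

>>> move_arm(motion=[[0,0,0,0,0,0.0013,0.015],[0,0,0,0,0,0.0025,0.015],[0,0,0,0,0,0.0025,0.015]])

```text
clock: 14.42
eef_pos: [545.9, 120.9, 260.4]
tcp_rot: [-3.142, 0.0, -0.079]
contact_force: [-0.8, 0.2, -0.8]
opening: 0.286
grasp_force: 29.8
```

Cmd z is now 260.5 with no contact yet.

To row units: 0.001 m is 0.0025, 0.0005 m is 0.0013.

>>> move_arm(motion=[[0,0,0,0,0,0.0013,0.015],[0,0,0,0,0,0.0025,0.015],[0,0,0,0,0,0.0025,0.015]])

```text
clock: 14.8
eef_pos: [545.9, 120.9, 259.4]
tcp_rot: [3.142, 0.0, -0.079]
contact_force: [-0.3, -0.1, -1.8]
opening: 0.291
grasp_force: 29.8
```

To row units: 0.001 m is 0.0025, 0.0005 m is 0.0013.

>>> move_arm(motion=[[0,0,0,0,0,0.0013,0.015],[0,0,0,0,0,0.0025,0.015],[0,0,0,0,0,0.0025,0.015]])

```text
clock: 15.18
eef_pos: [546.1, 120.9, 258.6]
tcp_rot: [-3.142, -0.0, -0.079]
contact_force: [-1.0, 0.6, 0.9]
opening: 0.288
grasp_force: 29.9
```

To row units: 0.0005 m is 0.0013.

>>> move_arm(motion=[[0,0,0,0,0,0.0013,0.015],[0,0,0,0,0,0.0013,0.015]])

```text
clock: 15.42
eef_pos: [546.1, 120.9, 258.2]
tcp_rot: [-3.141, -0.0, -0.079]
contact_force: [0.5, -0.1, 0.2]
opening: 0.287
grasp_force: 30.0
```

```bash
python3 - <<'E'
from h import *
for i in range(4):
    s=sensors.sense();print(s['eef_pos'].round(2) if hasattr(s['eef_pos'],'round') else s['eef_pos'],s['contact_force']);grab('top')
E
```

```text
[546.1  120.94 258.16] [ 0.48762733 -0.13842338  0.21556282]
[546.07 120.95 258.13] [ 0.0637532  -0.40165101  1.56487539]
[546.07 120.93 258.14] [0.60344912 0.1695432  1.00229049]
[546.05 120.96 258.12] [-0.17997429  0.18625829  1.96745318]
```

Contact is at TCP z≈259, which puts the wire's middle at z≈144.5 and agrees with the cameras. Now back up, out and down to eye height (TCP z 162.5) in front of the tip.

To row units: -0.06 m is -0.15, -0.058 m is -0.145.

>>> move_arm(motion=[[0,0,0,0,0,-0.015,0.015],[0,0,0,0,0,-0.0325,0.015],[0,0,0,-0.0125,0,-0.035,0.015],[0,0,0,-0.0625,0,-0.035,0.015],[0,0,0,-0.1125,0,-0.035,0.015],[0,0,0,-0.145,0,-0.035,0.015],[0,0,0,-0.15,0,-0.025,0.015],[0,0,0,-0.15,0,0.025,0.015]])

```text
clock: 16.62
eef_pos: [487.2, 126.0, 248.8]
tcp_rot: [-3.141, -0.003, -0.078]
contact_force: [0.1, -0.3, -0.9]
opening: 0.287
grasp_force: 29.8
```

To row units: 0.0855 m is 0.2138, 0.0835 m is 0.2088.

>>> move_arm(motion=[[0,0,0,0,0,0.075,0.015],[0,0,0,0,0,0.1375,0.015],[0,0,0,0,0,0.1875,0.015],[0,0,0,0,0,0.2088,0.015],[0,0,0,0,0,0.2138,0.015],[0,0,0,0.0125,0,0.2138,0.015],[0,0,0,0.03,0,0.2138,0.015],[0,0,0,0.035,0,0.2138,0.015]])

```text
clock: 17.62
eef_pos: [501.2, 124.6, 163.0]
tcp_rot: [-3.141, -0.001, -0.079]
contact_force: [0.4, -0.1, -1.7]
opening: 0.288
grasp_force: 29.8
```

```bash
python3 - <<'E'
from h import *
for i in range(3):
    s=sensors.sense();print(s['eef_pos'].round(2),s['tcp_rot'],s['contact_force']);im2,d2=grab('scene','scene6.png')
im,d=grab('top','top6.png')
v=np.zeros((560,800,3),np.uint8)
v[:480,:400]=cv2.resize(im[165:245,236:303,::-1],(400,480),interpolation=cv2.INTER_CUBIC)
v[:560,400:]=cv2.resize(im2[193:305,205:285,::-1],(400,560),interpolation=cv2.INTER_CUBIC)
cv2.imwrite('pics/z6.png',v)
E
```

```text
[501.18 124.58 163.04] [-3.14120437e+00 -1.28719446e-03 -7.89153055e-02] [ 0.38925777 -0.13382414 -1.74941381]
[501.   124.55 162.86] [-3.14129647e+00 -9.11664848e-04 -7.89362766e-02] [-0.51324204 -0.37117089 -0.86304875]
[500.57 124.52 162.71] [-3.14143897e+00 -4.56247708e-04 -7.89072115e-02] [ 0.24899252 -0.34776276 -0.61742086]
```

View pics/z6.png

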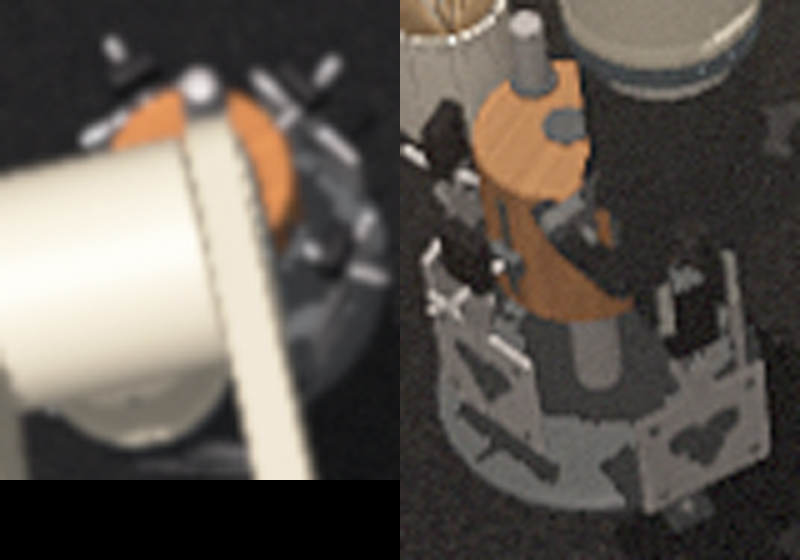

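The stencil is in front of the tip and level, with its plate centred near (705,435) in the right crop. Inserting slowly.

To row units: 0.025 m is 0.0625, 0.023 m is 0.0575.

>>> move_arm(motion=[[0,0,0,0.01,0,0,0.015],[0,0,0,0.02,0,0,0.015],[0,0,0,0.03,0,0,0.015],[0,0,0,0.0375,0,0,0.015],[0,0,0,0.045,0,0,0.015],[0,0,0,0.0525,0,0,0.015],[0,0,0,0.0575,0,0,0.015],[0,0,0,0.0625,0,0,0.015]])

```text
clock: 18.82
eef_pos: [525.1, 122.6, 162.5]
tcp_rot: [3.142, 0.0, -0.079]
contact_force: [-0.0, 0.1, -2.2]
opening: 0.29
grasp_force: 29.8
```

To row units: 0.019 m is 0.0475, 0.018 m is 0.045.

>>> move_arm(motion=[[0,0,0,0.0075,0,0,0.015],[0,0,0,0.015,0,0,0.015],[0,0,0,0.0225,0,0,0.015],[0,0,0,0.03,0,0,0.015],[0,0,0,0.0375,0,0,0.015],[0,0,0,0.045,0,0,0.015],[0,0,0,0.0475,0,0,0.015],[0,0,0,0.0475,0,0,0.015]])

```text
clock: 19.82
eef_pos: [544.0, 121.1, 162.5]
tcp_rot: [3.142, 0.0, -0.079]
contact_force: [-0.5, -0.6, -1.1]
opening: 0.284
grasp_force: 29.8
```

```bash
python3 - <<'E'
from h import *
for i in range(4):
    s=sensors.sense();print(s['eef_pos'].round(2),s['contact_force'].round(1));im2,d2=grab('scene','scene7.png')
im,d=grab('top','top7.png')
v=np.zeros((560,800,3),np.uint8)
v[:480,:400]=cv2.resize(im[165:245,236:303,::-1],(400,480),interpolation=cv2.INTER_CUBIC)
v[:560,400:]=cv2.resize(im2[193:305,205:285,::-1],(400,560),interpolation=cv2.INTER_CUBIC)
cv2.imwrite('pics/z7.png',v)
E
```

```text
[543.97 121.07 162.46] [-0.5 -0.6 -1.1]
[543.94 121.08 162.5 ] [ 0.4  0.3 -2.1]
[543.9  121.05 162.49] [-0.2 -0.1 -1.5]
[543.84 121.07 162.47] [ 0.3  0.8 -1.4]
```

View pics/z7.png

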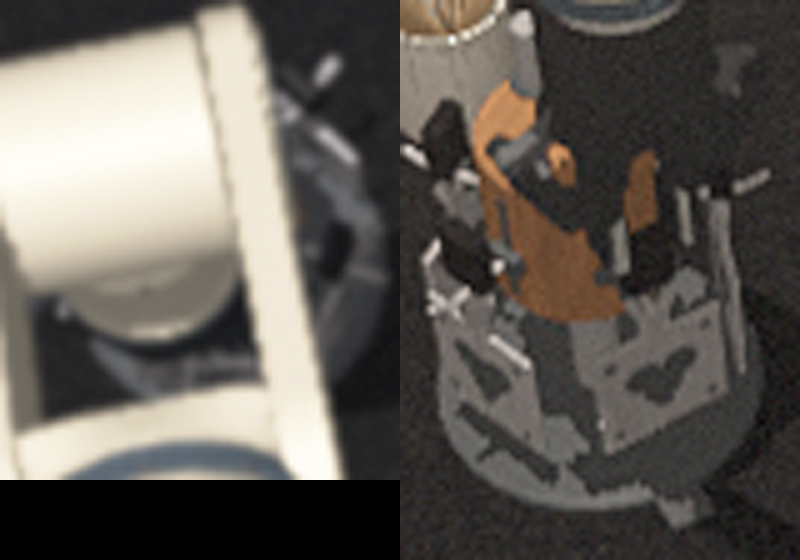

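The eye went on without any force. The plate is under the hook, centred near (660,370) in the right crop. Now lower until the ring rests on the wire, expected after about 8.5 mm.

>>> move_arm(motion=[[0,0,0,0,0,0.0038,0.015],[0,0,0,0,0,0.0075,0.015],[0,0,0,0,0,0.0113,0.015],[0,0,0,0,0,0.015,0.015],[0,0,0,0,0,0.0175,0.015],[0,0,0,0,0,0.0188,0.015],[0,0,0,0,0,0.0188,0.015]])

```text
clock: 20.95
eef_pos: [544.0, 121.1, 155.0]
tcp_rot: [-3.142, 0.0, -0.079]
contact_force: [-0.5, -0.0, -1.1]
opening: 0.288
grasp_force: 29.8
```

To row units: 0.0015 m is 0.0038, 0.001 m is 0.0025.

>>> move_arm(motion=[[0,0,0,0,0,0.0013,0.015],[0,0,0,0,0,0.0025,0.015],[0,0,0,0,0,0.0038,0.015],[0,0,0,0,0,0.0038,0.015]])

```text
clock: 21.45
eef_pos: [544.1, 121.1, 153.6]
tcp_rot: [-3.142, -0.0, -0.079]
contact_force: [-0.7, -0.4, -0.3]
opening: 0.286
grasp_force: 29.9
```

```bash
python3 - <<'E'
from h import *
for i in range(4):
    s=sensors.sense();print(s['eef_pos'].round(2),s['contact_force'].round(1));grab('top')
E
```

```text
[544.09 121.12 153.6 ] [-0.7 -0.4 -0.3]
[544.06 121.1  153.61] [0.6 0.5 0.5]
[544.07 121.07 153.6 ] [ 0.1 -0.1  0.1]
[544.05 121.09 153.59] [ 0.4 -0.4  1. ]
```

The ring rests on the wire where expected, carrying about 1.6 N. Releasing gently and retreating straight up.

To row units: -0.035 m is -0.0875, -0.015 m is -0.0375.

>>> move_arm(motion=[[0,0,0,0,0,0,0.027],[0,0,0,0,0,0,0.03],[0,0,0,0,0,0,0.036],[0,0,0,0,0,0,0.044],[0,0,0,0,0,0,0.044],[0,0,0,0,0,-0.01,0.044],[0,0,0,0,0,-0.0375,0.044],[0,0,0,0,0,-0.0875,0.044]])

```text
clock: 22.65
eef_pos: [543.6, 121.0, 189.0]
tcp_rot: [3.141, 0.001, -0.079]
contact_force: [0.9, -0.4, 0.3]
opening: 0.515
grasp_force: 0.0
```

To row units: 0.2 m is 0.5, -0.16 m is -0.4.

>>> move_arm(motion=[[0,0,0,0,0,-0.075,0.044],[0,0,0,0,0,-0.175,0.044],[0,0,0,0,0,-0.275,0.044],[0,0,0,-0.1,0.1,-0.325,0.044],[0,0,0,-0.2,0.2,-0.325,0.044],[0,0,0,-0.3,0.3,-0.325,0.044],[0,0,0,-0.375,0.4,-0.325,0.044],[0,0,0,-0.4,0.5,-0.325,0.044]])

```text
clock: 23.65
eef_pos: [367.1, -66.5, 319.5]
tcp_rot: [3.141, -0.002, -0.078]
contact_force: [1.1, 0.1, -0.6]
opening: 0.517
grasp_force: 0.0
```

```bash
python3 - <<'E'
from h import *
s=sensors.sense();print(s['clock'],s['eef_pos'].round(2),s['contact_force'].round(1))
im,d=grab('top','top8.png');im2,d2=grab('scene','scene8.png')
v=np.zeros((560,800,3),np.uint8)
v[:480,:400]=cv2.resize(im[165:245,236:303,::-1],(400,480),interpolation=cv2.INTER_CUBIC)
v[:560,400:]=cv2.resize(im2[193:305,205:285,::-1],(400,560),interpolation=cv2.INTER_CUBIC)
cv2.imwrite('pics/z8.png',v)
E
```

```text
23.65 [367.1  -66.47 319.54] [ 1.1  0.1 -0.6]
```

View pics/z8.png

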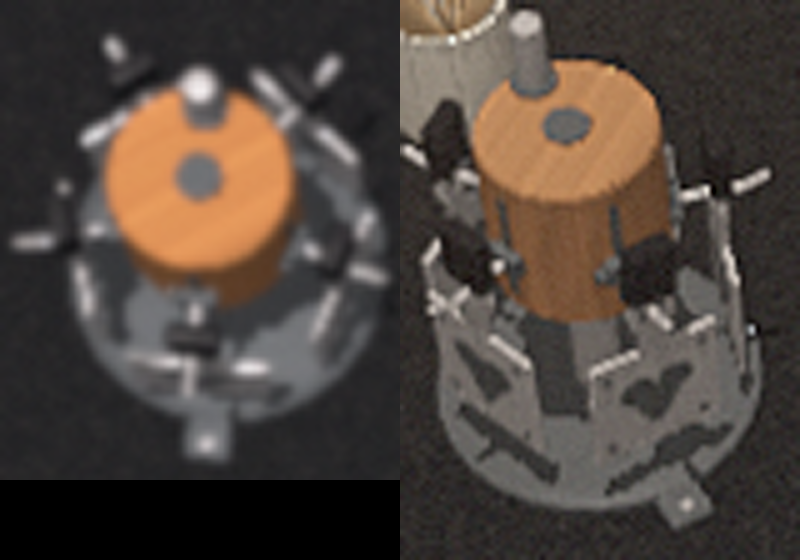

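The stencil hangs upright on the hook behind the raised tip, which shows at (660,318) in the right crop. It is centred over the tongue and the carousel hasn't moved (knob still at (200,86) in the left crop). Handing in.

```bash
python3 -c "
from rig import order
print(order.sign_off())"
```

```text
the job is handed in; nothing more can be done
None
```

The job is handed in at about 24 s of the 64 s allowed: I turned the empty hook to the front first (within about 1° by camera), and the cocoa stencil now hangs upright on it behind the raised tip.

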